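# Tighten the loose sample-inlet screw square with the socket driver

### The arm

A 6-joint arm with a two-finger parallel gripper is mounted at the origin on the work surface. World frame = base frame: x ahead of the robot, y to its left, z up, the work surface at z = 0. Lengths are in m, angles in degrees, forces in N, time in s.
With the tool pointing down it reaches from about 0.35 to 0.925 m from the base axis. Payload 6.4 kg.
Tool frame: the origin (TCP) lies at the very end of the fingers, on their centre line; the grasp point (between the pads) lies 19 mm behind it (r.grasp_offset is the distance from the TCP to the grasp point, in m); z points along the fingers, y is the line along which they close (so a half turn about z gives the same grasp; the last joint's range is limited). The gripper opens to 94 mm and grips with 3 to 60 N. Pads are 16 mm wide; open, the fingers measure 119 mm over their backs; the gripper's body (75 mm by 177 mm) begins 78 mm behind the grasp point.
Start: joints at [59.983, 14.043, 89.255, -0, 76.702, -9.975], TCP at [0.223, 0.611, 0.205] pointing down, gripper open.
Joint ranges: [-179.41, 179.41], [-58.25, 129.5], [7.25, 145.43], [-54.29, 234.29], [11.92, 165.04], [-157.13, 157.13]. Speed limits (degrees/s): [147.25, 147.25, 180, 180, 180, 180].

### API

Orientations are given as [roll, pitch, yaw] about the fixed x, y, z axes, in that order (R = Rz(yaw) Ry(pitch) Rx(roll)).
In Python, from plant import status, eyes, workorder, r gives the robot as it stands.
- The arm moves only by the tool apply_moves, never from a script. Its argument "deltas" is a list of rows, each an object with "grip": the closure in counts, from 0 (fully open) to 255 (shut); "xyz": the shift along the tool's x, y, z in mm, a list of three; "twist": the turn, a rotation vector about the tool's x, y, z in rad, a list of three. A call has 1 to 8 rows; each row is the pose to reach, as a shift and turn from the pose commanded when the call began, along the tool's axes at that moment; what a row does not reach only later rows make up. A row lasts 1/8 s, in which the tool goes at most 62.5 mm and 10.7 degrees, less where a joint would pass 70% of its speed; a pose out of reach is approached as far as the arm can. A call with a gripper value outside its range is refused whole. The fingers move at their own pace and stop on an object; "grip_force" is the grip in N (left out, the last holds). Time passes only in rows, so rows that repeat a pose let the fingers close. It gives the time, the measured TCP pose, the force, the opening and the grip force at its end, in the units of the state.
- status.observe(): the state, without advancing time (a new reading comes with each control period).
- eyes.camera(name): name is "scene" or "top" or "wrist"; returns the picture (420x560x3 uint8, red, green, blue); there is no depth.
- eyes.get_calibration(name): a dict with "intrinsics" (3x3 intrinsics, pixels), "rvec" (rotation vector, rad) and "tvec" (3), from world to camera coordinates, as OpenCV has them. Camera axes: x right, y down, z forward; pixel columns grow to the right and rows downward; lengths in m; the calibration is good to about 2 mm. The wrist camera is an equidistant fisheye: a pixel r from the principal point sees the ray r / f radians off the axis. A picture is of the moment at which its call begins: read the wrist's pose just before it. get_calibration takes no time and is no camera call; for the wrist camera it gives the pose at the moment of the call.
- workorder.finish_job(): hands the job in; it is judged then, once.
The state is a dict: "time": time; "joint_positions": joint angles; "dq": joint speeds; "joint_efforts": joint torques, N m; "ee_pos": TCP position; "ee_rot": TCP orientation; "wrist_force": force on the tool from outside, world axes, zero at the start; "wrist_torque": the same for the moment, N m; "finger_gap": finger opening in m; "finger_force": force on a finger pad.
Only numpy, scipy, OpenCV 4.12 (cv2) and the standard library are available. Lean on these libraries where they do the work, as an engineer would, in place of code of your own. Each camera call takes 0.05 s, during which the arm holds its last target. There are 200 camera calls.

### The job

On one of the two sample inlets the square-headed screw in the sloping face still stands proud: take the socket driver out of its pot, set it fully over that screw's head, square and in line with the screw, before you turn anything, then turn it clockwise, keeping it in line, until the screw is fully home. Then stand the driver upright back in its pot and let go. Keep the gripper and arm off the inlets, and leave all the other things where they stand.

Things in the scene. Friction and masses are not known exactly. Their poses are not given: they have to be found in the camera images.
- screw (a joint): angle of the proud screw (rad) about its axis; grows as it is turned clockwise seen from above (tightened). Starts at 0 to 0.25, stops at 1.4, fully home. Stiff: about 0.18 N m. It sinks 8.5 mm per rad along its axis, 12 mm in all. Under its head is a round flange 28 mm across, 4 mm thick, which meets the dark boss (38 mm across) when home.
- screw_head (a point): point on the proud screw's axis, level with the top edge of its steel square head. z points out along the axis, up and to the inlet's front, 0.55 rad (31.5 deg) from vertical; x and y are normal to the flats and turn with the screw. The head is 22 mm square and reaches 26 mm down from this point; a blunt cone on top of it reaches 5 mm up.
- inlet_a: the inlet with the proud screw: white and aluminium block, 190 mm long (x -75 to +115 mm) and 120 mm wide, sloping aluminium face towards -x of its frame, two amber glass tubes standing at its back up to 157 mm high. Origin: under the base, z up. Fixed.
- inlet_b: the other inlet, the same but with its screw already home (the flange touches the boss). Fixed.
- driver_handle (a point): centre of the socket driver's grey paddle handle, 120 mm above the driver's lower end; z runs up the driver's axis. The handle is 52 mm along x, 26 mm along y (grip it across y) and 65 mm high, from 90 to 155 mm above the lower end. The driver weighs 0.17 to 0.35 kg.
- driver_mouth (a point): centre of the driver's lower end, the mouth of its square steel socket; axes as driver_handle. Outside 41 mm square, 42 mm high; inside 25 mm square, walls normal to x and y, flared to 33 mm in the lowest 8 mm, 31 mm deep: fully over the head, it lies 26 mm below screw_head along the axis. Fits the head at every quarter turn, 1.5 mm play a side, about 8 deg turning play.
- pot: round grey pot, open on top, in which the driver stands upright: 86 mm outside, 78 mm inside diameter, 35 mm high, floor 5 mm thick. Origin: centre of its underside. Fixed.
- rack: grey vial rack 80 x 120 x 70 mm with small glass vials, a bystander to be left alone. Origin: centre of its underside.
- bottle: amber jar, 56 mm across, 95 mm tall, a bystander to be left alone. Origin: centre of its underside.
- beaker: glass beaker, about 66 mm across, 80 mm tall, a bystander to be left alone. Origin: centre of its underside.
- wash: white bottle, 60 mm across, 150 mm tall, a bystander to be left alone. Origin: centre of its underside.
- tipbox: grey pipette-tip box 120 x 85 x 54 mm, a bystander to be left alone. Origin: centre of its underside.
- wrench: steel wrench 150 mm long, lying flat, a bystander to be left alone. Origin: middle of the wrench.
There are look-alikes about, which are no part of the job. Several things have the shape of the pot; the one meant has the colours described above.

How it is judged:
By the outcome, as a careful person would: the job done as asked, in the order asked, and still so for the second after the job is handed in, with the robot touching nothing.
It also fails if it takes over 64 s, if anything falls off the work surface, if the arm or the gripper's body presses on something with over 40 N, if the wrist force passes 120 N, or if a joint passes its speed limit or range.

## Working session

There is one attempt and no reset: what is moved stays moved. The work goes in short steps, Python scripts to look and compute and a tool call to move; the robot and the scene stay as the last step left them, time stands still between calls to the robot, and variables do not carry over. Pictures are saved under pics/ and viewed, at most 10 in all, crops included, and the job is handed in when it is done.

Besides the shell and the picture viewer there is one more tool, called after "Request:" as a command line: name --argument value ..., lists and objects as JSON in quotes. apply_moves: Moves the arm, as the interface text tells. Its arguments: {"type":"object","properties":{"deltas":{"type":"array"},"grip_force":{"type":"number"}},"required":["deltas"]}

```bash
ls; mkdir -p pics
cat > h.py <<'E'
import numpy as np, cv2
from scipy.spatial.transform import Rotation as Ro
from plant import status, eyes, workorder, r
def cam(n):
    s=eyes.get_calibration(n); im=eyes.camera(n); return im,s
def save(im,p): cv2.imwrite(p,cv2.cvtColor(im,cv2.COLOR_RGB2BGR))
def ray(c,px,fish=False):
    K=np.array(c["intrinsics"]);R=cv2.Rodrigues(np.array(c["rvec"],float))[0];t=np.array(c["tvec"],float).ravel()
    v=np.array([(px[0]-K[0,2])/K[0,0],(px[1]-K[1,2])/K[1,1]])
    if fish:
        a=np.linalg.norm(v);d=np.r_[v/max(a,1e-9)*np.sin(a),np.cos(a)]
    else: d=np.r_[v,1]
    d=R.T@d; return -R.T@t,d/np.linalg.norm(d)
def plane(c,px,z,fish=False):
    o,d=ray(c,px,fish);return o+d*(z-o[2])/d[2]
def tri(rays):
    A=0;b=0
    for o,d in rays:
        P=np.eye(3)-np.outer(d,d);A=A+P;b=b+P@o
    x=np.linalg.solve(A,b);return x,[round(1000*np.linalg.norm((np.eye(3)-np.outer(d,d))@(x-o)),1) for o,d in rays]
def proj(c,X,fish=False):
    K=np.array(c["intrinsics"]);R=cv2.Rodrigues(np.array(c["rvec"],float))[0]
    p=R@np.array(X)+np.array(c["tvec"],float).ravel()
    if fish:
        a=np.arctan2(np.hypot(*p[:2]),p[2]);v=p[:2]/np.hypot(*p[:2])*a
    else: v=p[:2]/p[2]
    return np.array([K[0,0]*v[0]+K[0,2],K[1,1]*v[1]+K[1,2]])
E
python3 - <<'E'
from h import *
a,ca=cam("scene");b,cb=cam("top");w,cw=cam("wrist")
np.savez("v0.npz",a=a,b=b,w=w)
import pickle;pickle.dump((ca,cb,cw),open("c0.pkl","wb"))
save(a,"pics/scene.png");save(b,"pics/top.png");save(w,"pics/wrist.png")
print(status.observe());print(ca,cb)
E
```

```text
pics
{'time': 0.15, 'joint_positions': array([ 5.99832898e+01,  1.40755342e+01,  8.93063493e+01, -1.35630115e-03,
        7.67011089e+01, -9.97343193e+00]), 'dq': array([-0.01677845, -0.13952532, -0.20691418, -0.05317723,  0.01737197,
        0.00271998]), 'joint_efforts': array([ 1.36451425e-03, -4.16265535e+01, -3.14982426e+01,  6.85176509e-02,
        3.16849665e-02, -1.32694340e-04]), 'ee_pos': array([0.22253177, 0.61025027, 0.20461534]), 'ee_rot': array([-1.79918033e+02, -1.30740416e-02,  1.59957025e+02]), 'wrist_force': array([-0.36461898,  0.22379307, -0.41792109]), 'wrist_torque': array([-0.0270782 ,  0.00715008,  0.01470557]), 'finger_force': 0.0, 'finger_gap': 0.09406674278540997}
{'intrinsics': array([[426.72435836,   0.        , 274.49309526],
       [  0.        , 426.72435836, 215.42276019],
       [  0.        ,   0.        ,   1.        ]]), 'rvec': array([ 1.74181086,  1.60115514, -0.7467051 ]), 'tvec': array([-0.00456731, -0.2738474 ,  1.77788346])} {'intrinsics': array([[382.07484718,   0.        , 273.83672781],
       [  0.        , 382.07484718, 210.70948207],
       [  0.        ,   0.        ,   1.        ]]), 'rvec': array([ 2.11176528, -2.17707545,  0.14169462]), 'tvec': array([-0.0087387 ,  0.55626548,  0.99391935])}
```

View pics/scene.png

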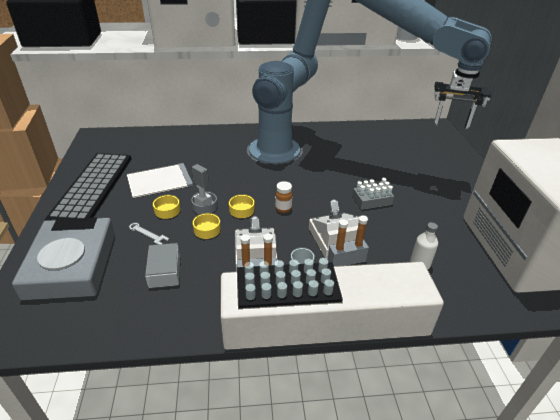

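View pics/top.png

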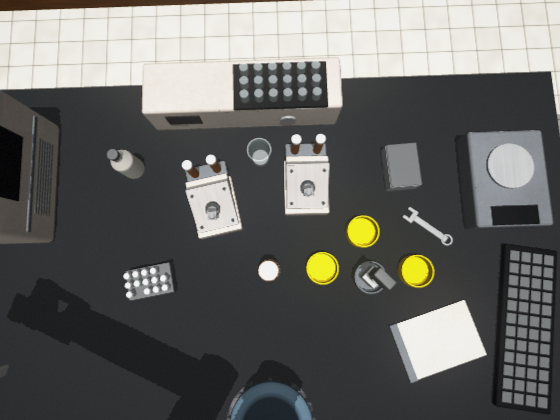

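The scene picture shows inlets at about (255,245) and (338,237), the grey pot with the driver at (203,195), and yellow pots at (166,206), (206,226) and (241,206). In the top picture the inlets are at (211,205) and (307,188), and the grey pot is at (371,277). The pot meant is the grey one, since the other three are yellow. I'll enlarge the inlets and the pot to confirm.

Run:
```python
from h import *
d=np.load("v0.npz");a,b=d["a"],d["b"]
f=lambda im,x0,y0,x1,y1,W,H:cv2.resize(im[y0:y1,x0:x1],(W,H),interpolation=cv2.INTER_CUBIC)
t=f(a,225,190,375,265,800,300)   # scale 5.33,4
t=f(a,225,190,375,265,600,300)
u=f(b,180,130,335,245,400,297)
v=f(b,340,245,410,305,347,297)
s=f(a,180,155,230,220,200,300)
top=np.hstack([t,s]); bot=np.hstack([u,v])
W=800
bot=np.pad(bot,((0,0),(0,W-bot.shape[1]),(0,0)))
save(np.vstack([top,bot]),"pics/crop1.png")
```

```text
(no output)
```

View pics/crop1.png

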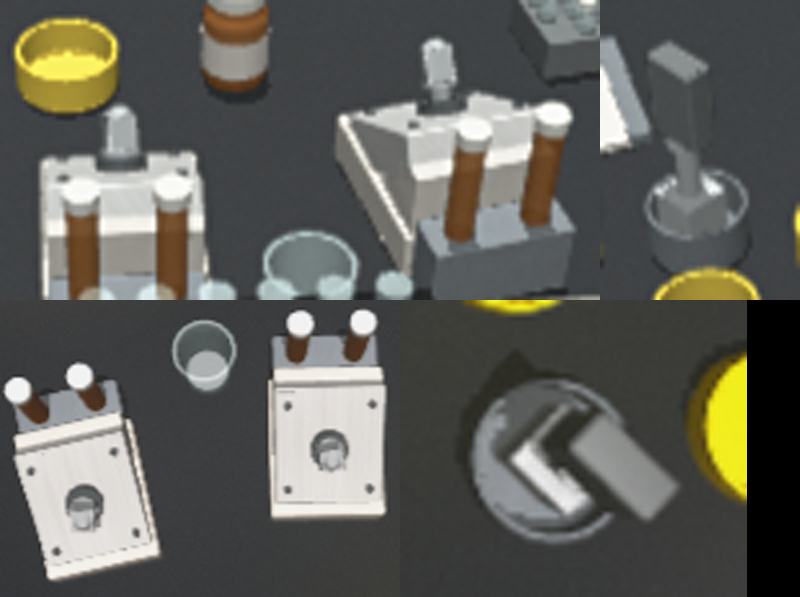

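The proud screw is on the right inlet in the scene view (screw at (334,205)), which is the left one in the top view (212,210): its flange stands clear of the boss and its head is higher. The other screw, at scene (255,222), sits home. The grey pot at top (370,277) holds the driver, and its handle top is at top (385,278) and scene (200,168).

Run:
```python
from h import *
import pickle
ca,cb,cw=pickle.load(open("c0.pkl","rb"))
print("pot rim",plane(cb,(369.9,277.3),.035))
f=lambda x,y:(340+(x-400)/347*70,245+(y-300)/297*60)
print("handle top",tri([ray(cb,f(625,466)),ray(ca,(200,167.8))]))
P=[plane(cb,f(*p),.16) for p in [(605,412),(678,487),(648,520),(571,445)]]
print(np.round(P,3))
print("A tip",tri([ray(cb,(211.8,212.1)),ray(ca,(334,201.3))]))
print("B tip",tri([ray(cb,(307.9,191.2)),ray(ca,(255,217))]))
g=lambda x,y:(180+x*.3875,130+(y-300)*.3872)
for n,(b1,b2) in dict(bases=((20,389),(80,376)),B=((300,324),(364,322))).items():
    q=[plane(cb,g(*p),.157) for p in (b1,b2)]; print(n,np.round(q,3))
print(r.grasp_offset, [x for x in dir(r) if x[0]!='_'])
```

```text
pot rim [ 0.37078969 -0.27406422  0.035     ]
handle top (array([ 0.3721571 , -0.27622545,  0.16027989]), [np.float64(3.8), np.float64(3.8)])
[[ 0.397 -0.273  0.16 ]
 [ 0.361 -0.304  0.16 ]
 [ 0.347 -0.289  0.16 ]
 [ 0.382 -0.256  0.16 ]]
A tip (array([0.544193  , 0.1288774 , 0.13288196]), [np.float64(2.6), np.float64(2.6)])
B tip (array([ 0.59040429, -0.11087426,  0.12374185]), [np.float64(1.8), np.float64(1.8)])
bases [[0.659 0.18  0.157]
 [0.67  0.123 0.157]]
B [[ 0.714 -0.087  0.157]
 [ 0.714 -0.148  0.157]]
0.0188 ['IKError', 'grasp_offset']
```

```bash
cat >> h.py <<'E'
def go(p,rpy,s=None):
    s=s or status.observe(); R0=Ro.from_euler('xyz',s["ee_rot"],degrees=True)
    R1=rpy if isinstance(rpy,Ro) else Ro.from_euler('xyz',rpy,degrees=True)
    print("xyz",np.round(1000*R0.inv().apply(np.array(p)-s["ee_pos"]),1),"twist",np.round((R0.inv()*R1).as_rotvec(),4))
def axisR(az,tilt,psi):
    """tool rot: z = -axis, axis leaning 'tilt' from vertical to -x of az; psi=yaw of tool x about it (deg)"""
    return Ro.from_euler('z',az,degrees=True)*Ro.from_euler('y',-tilt,degrees=True)*Ro.from_euler('z',psi,degrees=True)*Ro.from_euler('x',180,degrees=True)
E
python3 - <<'E'
from h import *
import pickle
s=status.observe();c=eyes.get_calibration("wrist")
R=cv2.Rodrigues(np.array(c["rvec"],float))[0];o=-R.T@np.array(c["tvec"],float).ravel()
R0=Ro.from_euler('xyz',s["ee_rot"],degrees=True)
print("cam in tool",R0.inv().apply(o-s["ee_pos"]),"axes",np.round(R0.inv().as_matrix()@R.T,2),c["intrinsics"])
go((.40,.13,.30),[180,0,101])
E
```

```text
cam in tool [ 0.06810729 -0.00019604 -0.17936643] axes [[ 0.   -0.97 -0.24]
 [ 1.    0.    0.  ]
 [-0.   -0.24  0.97]] [[325.1922621    0.         279.11788486]
 [  0.         325.1922621  208.41708463]
 [  0.           0.           1.        ]]
xyz [-331.3 -390.5  -94.9] twist [-1.400e-03  5.000e-04  1.029e+00]
```

Request:
apply_moves --deltas '[{"grip":0,"xyz":[-331,-390,-95],"twist":[0,0,1.03]},{"grip":0,"xyz":[-331,-390,-95],"twist":[0,0,1.03]},{"grip":0,"xyz":[-331,-390,-95],"twist":[0,0,1.03]},{"grip":0,"xyz":[-331,-390,-95],"twist":[0,0,1.03]},{"grip":0,"xyz":[-331,-390,-95],"twist":[0,0,1.03]},{"grip":0,"xyz":[-331,-390,-95],"twist":[0,0,1.03]},{"grip":0,"xyz":[-331,-390,-95],"twist":[0,0,1.03]},{"grip":0,"xyz":[-331,-390,-95],"twist":[0,0,1.03]}]' --grip_force 50

```text
time: 1.15
ee_pos: [0.3932, 0.1477, 0.2971]
ee_rot: [180.0, 0.0, 101.0]
wrist_force: [1.5, 0.6, 0.3]
finger_gap: 0.0938
finger_force: 0.0
```

Run:
```python
from h import *
import pickle
c=eyes.get_calibration("wrist");w=eyes.camera("wrist")
pickle.dump((w,c),open("w1.pkl","wb"))
print(proj(c,(.544,.129,.133),True))
s=status.observe();print(s["ee_pos"])
p=proj(c,(.57,.13,.09),True).astype(int);x0=max(0,p[0]-110);y0=max(0,p[1]-80)
cr=w[y0:y0+160,x0:x0+220];print(x0,y0,cr.shape)
save(cv2.resize(cr,None,fx=3.6,fy=3.6,interpolation=cv2.INTER_CUBIC),"pics/w1.png")
ax=Ro.from_euler('z',11,degrees=True).apply([-np.sin(.55),0,np.cos(.55)])
R=axisR(11,31.5,90)
head=np.array([.544,.129,.13])
# camera above head axis at 0.27 out, tool shifted so cam over axis
go(head+ax*.15-R.apply([.05,0,0]),R,s)
```

```text
[402.43419724 234.58831313]
[0.39624473 0.14176261 0.29868515]
298 146 (160, 220, 3)
xyz [-89.9  64.9  41.4] twist [-0.5466  0.007  -0.008 ]
```

View pics/w1.png

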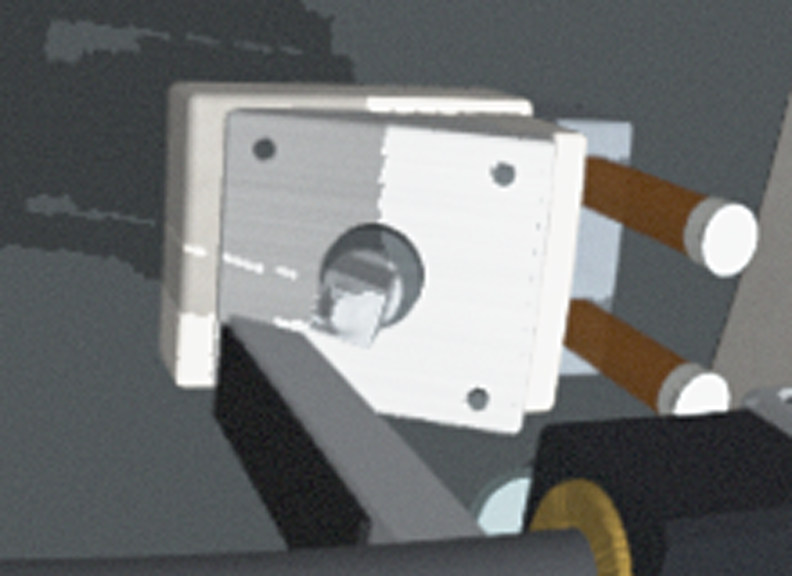

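The wrist crop shows inlet A with its head top at about crop (358,318), or pixel (397,234), and the flange around pixel (401,223). The finger covers the lower left of the crop. I'll look along the screw axis next.

Request:
apply_moves --deltas '[{"grip":0,"xyz":[-50,35,0],"twist":[-0.15,0,0]},{"grip":0,"xyz":[-90,65,41],"twist":[-0.55,0,0]},{"grip":0,"xyz":[-90,65,41],"twist":[-0.55,0,0]},{"grip":0,"xyz":[-90,65,41],"twist":[-0.55,0,0]},{"grip":0,"xyz":[-90,65,41],"twist":[-0.55,0,0]},{"grip":0,"xyz":[-90,65,41],"twist":[-0.55,0,0]}]'

```text
time: 1.95
ee_pos: [0.4752, 0.0739, 0.2578]
ee_rot: [148.4, 0.0, 101.0]
wrist_force: [-0.3, 0.1, 0.1]
finger_gap: 0.0939
finger_force: 0.0
```

Run:
```python
from h import *
import pickle
c=eyes.get_calibration("wrist");w=eyes.camera("wrist")
pickle.dump((w,c),open("w2.pkl","wb"))
s=status.observe();print(s["ee_pos"],s["ee_rot"])
p=proj(c,(.544,.129,.13),True);print(p);p=p.astype(int);x0=max(0,p[0]-100);y0=max(0,p[1]-75)
cr=w[y0:y0+150,x0:x0+200];print(x0,y0,cr.shape)
save(cv2.resize(cr,None,fx=4,fy=4,interpolation=cv2.INTER_CUBIC),"pics/w2.png")
```

```text
[0.47512682 0.07395296 0.25754235] [1.48437073e+02 3.86542093e-02 1.01023222e+02]
[278.50068847 157.53946752]
178 82 (150, 200, 3)
```

View pics/w2.png

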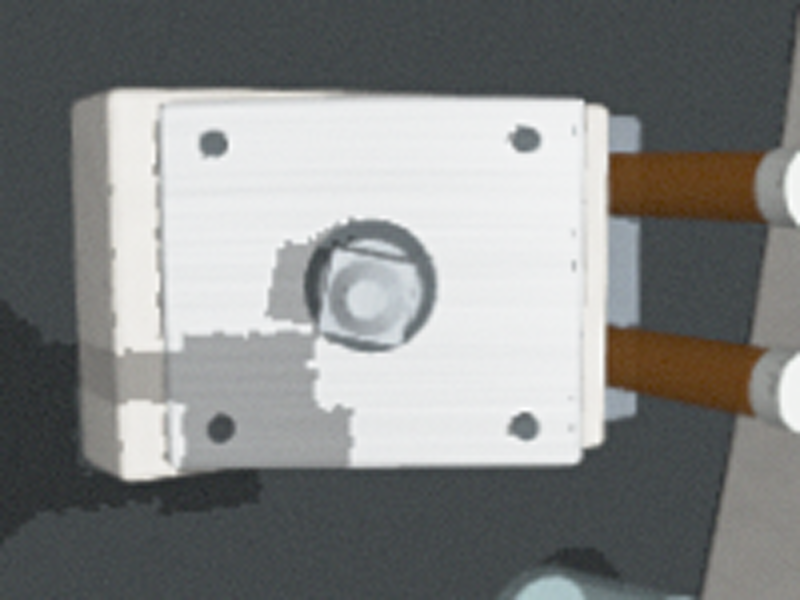

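The view along the axis shows the proud head square, with corners at about crop (337,247), (418,262), (404,345), (322,329). It is turned about 10° clockwise against the plate, and the plate edges run level in the picture, so the inlet azimuth is close to 11°. The tip is at pixel (269.5,156) and the boss centre is at crop (371,285).

Run:
```python
from h import *
import pickle
ca,cb,_=pickle.load(open("c0.pkl","rb"));w1,c1=pickle.load(open("w1.pkl","rb"));w2,c2=pickle.load(open("w2.pkl","rb"))
f2=lambda x,y:(178+x/4,82+y/4); f1=lambda x,y:(298+x/3.6,146+y/3.6)
r1=ray(c1,f1(352,312),True);r2=ray(c2,f2(366,296),True);rt=ray(cb,(211.8,212.1));rs=ray(ca,(334,201.3))
print("w1w2",tri([r1,r2]));print("all",tri([r1,r2,rt,rs]));print("w2ts",tri([r2,rt,rs]));X=tri([r1,r2,rt,rs])[0]
# bolts triangulated w1 & w2
B={}
for n,p1,p2 in [("fl",(264,148),(213,144)),("bl",(503,174),(525,139)),("br",(478,398),(524,427))]:
    B[n],e=tri([ray(c1,f1(*p1),True),ray(c2,f2(*p2),True)]);print(n,np.round(B[n],4),e)
v=B["bl"]-B["fl"];print("az fl-bl",np.degrees(np.arctan2(v[1],v[0])),"slope",np.degrees(np.arctan2(v[2],np.hypot(*v[:2]))),np.linalg.norm(v))
v=B["bl"]-B["br"];print("az bl-br",np.degrees(np.arctan2(-v[0],v[1])),v)
n=np.cross(B["bl"]-B["fl"],B["br"]-B["bl"]);n/=np.linalg.norm(n);n*=np.sign(n[2]);print("normal",n)
ax=Ro.from_euler('z',11,degrees=True).apply([-np.sin(.55),0,np.cos(.55)]);print("ax",ax)
# bolts all on plane through fl etc., in w2
P0=np.mean([B["fl"],B["br"]],0)
def pp(px):
    o,d=ray(c2,f2(*px),True);return o+d*((P0-o)@ax)/(d@ax)
q=[pp(p) for p in [(213,144),(525,139),(524,427),(220,428)]]
print("plane bolts",np.round(q,4),"centre",np.mean(q,0))
for i,j in((0,1),(3,2),(1,2),(0,3)):
    v=q[j]-q[i];print(i,j,np.degrees(np.arctan2(v[1],v[0])),np.linalg.norm(v))
print("axis hit plane from tip",X-ax*((X-P0)@ax),"boss",pp((371,285)))
# head corners on plane thru tip-5mm
Pt=X-.005*ax;C=[]
for p in [(337,247),(418,262),(404,345),(322,329)]:
    o,d=ray(c2,f2(*p),True);C.append(o+d*((Pt-o)@ax)/(d@ax))
L=[Ro.from_euler('z',-11,degrees=True).apply(x-Pt) for x in C]
L=[Ro.from_euler('y',31.5,degrees=True).apply(x) for x in L];print(np.round(np.array(L)*1000,1))
```

```text
w1w2 (array([0.53698432, 0.12861404, 0.12579189]), [np.float64(1.1), np.float64(1.1)])
all (array([0.53931852, 0.12938285, 0.12708511]), [np.float64(2.0), np.float64(3.7), np.float64(5.7), np.float64(4.1)])
w2ts (array([0.54002169, 0.12970982, 0.12734756]), [np.float64(4.5), np.float64(5.2), np.float64(3.8)])
fl [0.5157 0.1671 0.0584] [np.float64(0.0), np.float64(0.0)]
bl [0.5894 0.1823 0.1082] [np.float64(0.1), np.float64(0.1)]
br [0.6085 0.0995 0.1054] [np.float64(0.1), np.float64(0.1)]
az fl-bl 11.704028908880712 slope 33.46070762790387 0.09024724599981758
az bl-br 12.988892228553002 [-0.01909945  0.08280205  0.00284009]
normal [-0.53130472 -0.15114475  0.83358896]
ax [-0.51308399 -0.09973343  0.85252452]
plane bolts [[0.5159 0.1671 0.058 ]
 [0.5914 0.1829 0.1053]
 [0.6083 0.0995 0.1057]
 [0.5325 0.0845 0.0584]] centre [0.56201042 0.13352176 0.08186621]
0 1 11.836307690580284 0.09049474848926445
3 2 11.217334828506266 0.09061721108515197
1 2 -78.5484096577518 0.0850964152645998
0 3 -78.6187207876992 0.08426229931681409
axis hit plane from tip [0.56528357 0.13442995 0.08394237] boss [0.56229768 0.13344049 0.08202958]
[[-11.3  12.6  -0. ]
 [  9.5   8.7   0. ]
 [  5.9 -12.8   0. ]
 [-15.2  -8.6  -0. ]]
```

Run:
```python
from h import *
go((.372,-.280,.25),[180,0,41])
```

```text
xyz [-327.7 -148.   -81.8] twist [ 0.4994 -0.2877  1.0202]
```

Request:
apply_moves --deltas '[{"grip":0,"xyz":[-328,-148,-82],"twist":[0.499,-0.288,1.02]},{"grip":0,"xyz":[-328,-148,-82],"twist":[0.499,-0.288,1.02]},{"grip":0,"xyz":[-328,-148,-82],"twist":[0.499,-0.288,1.02]},{"grip":0,"xyz":[-328,-148,-82],"twist":[0.499,-0.288,1.02]},{"grip":0,"xyz":[-328,-148,-82],"twist":[0.499,-0.288,1.02]},{"grip":0,"xyz":[-328,-148,-82],"twist":[0.499,-0.288,1.02]},{"grip":0,"xyz":[-328,-148,-82],"twist":[0.499,-0.288,1.02]},{"grip":0,"xyz":[-328,-148,-82],"twist":[0.499,-0.288,1.02]}]'

```text
time: 3.0
ee_pos: [0.3712, -0.2814, 0.2484]
ee_rot: [-179.9, 0.0, 41.0]
wrist_force: [0.2, 0.7, -0.6]
finger_gap: 0.0943
finger_force: 0.0
```

Run:
```python
from h import *
import pickle
c=eyes.get_calibration("wrist");w=eyes.camera("wrist")
pickle.dump((w,c),open("w3.pkl","wb"))
s=status.observe();print(s["ee_pos"],s["ee_rot"])
p=proj(c,(.372,-.28,.10),True);print(p,proj(c,(.372,-.28,.16),True));p=p.astype(int);x0=max(0,p[0]-100);y0=max(0,p[1]-75)
cr=w[y0:y0+150,x0:x0+200];print(x0,y0,cr.shape)
save(cv2.resize(cr,None,fx=4,fy=4,interpolation=cv2.INTER_CUBIC),"pics/w3.png")
```

```text
[ 0.37109257 -0.28079967  0.24845831] [-1.79962179e+02  2.79943171e-02  4.10148012e+01]
[278.5390645  195.99353746] [278.36851642 210.05233476]
178 120 (150, 200, 3)
```

View pics/w3.png

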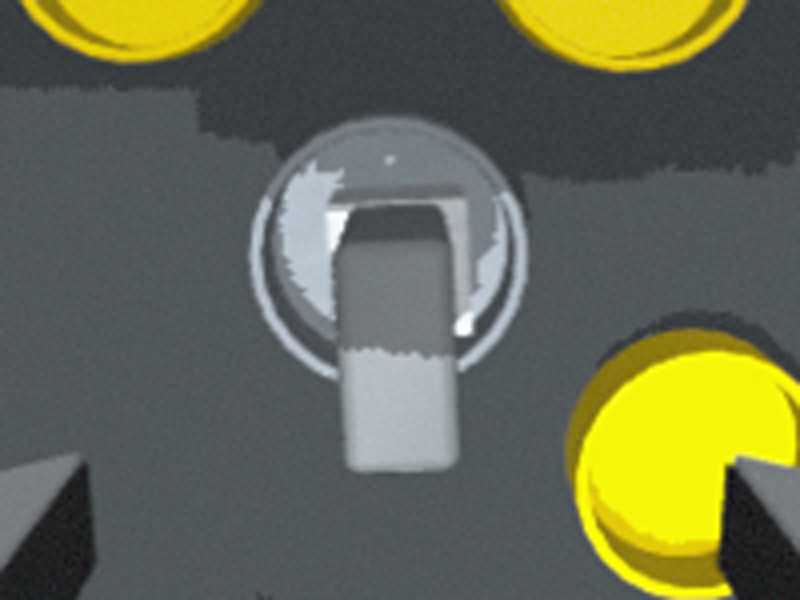

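The grey pot rim runs from crop (250,250) to (528,250), centre about (389,248). The handle top has corners at (340,240), (450,238), (458,468), (347,470), and the driver stands upright.

Run:
```python
from h import *
import pickle
ca,cb,_=pickle.load(open("c0.pkl","rb"));w,c=pickle.load(open("w3.pkl","rb"))
f=lambda x,y:(178+x/4,120+y/4)
H=np.array([plane(c,f(*p),.160,True) for p in [(340,240),(450,238),(458,468),(347,470)]]);print(np.round(H,4),H.mean(0))
v=(H[0]+H[1]-H[2]-H[3])/2;print("len",np.linalg.norm(v),"ang",np.degrees(np.arctan2(v[1],v[0])),"wid",np.linalg.norm(H[0]-H[1]))
print("tri top",tri([ray(c,f(399,355),True),ray(cb,(385.4,278.5)),ray(ca,(200,167.8))]))
R=np.array([plane(c,f(*p),.035,True) for p in [(250,250),(528,250),(389,115),(330,378)]])
A=np.c_[2*R[:,:2],np.ones(4)];b=(R[:,:2]**2).sum(1);x=np.linalg.lstsq(A,b,rcond=None)[0];print("pot",x[:2],np.sqrt(x[2]+x[:2]@x[:2]))
m=H.mean(0);go((m[0],m[1],.108),[180,0,np.degrees(np.arctan2(v[1],v[0]))])
```

```text
[[ 0.3831 -0.2535  0.16  ]
 [ 0.3984 -0.2705  0.16  ]
 [ 0.3618 -0.3051  0.16  ]
 [ 0.3457 -0.2872  0.16  ]] [ 0.37224108 -0.27903862  0.16      ]
len 0.050349061367984824 ang 42.741958446660476 wid 0.022888658400109493
tri top (array([ 0.3723864 , -0.27708879,  0.16037511]), [np.float64(1.7), np.float64(3.0), np.float64(4.7)])
pot [ 0.37071332 -0.27547245] 0.042794269357996774
xyz [  2.1  -0.5 140.5] twist [-0.0007  0.0005 -0.0301]
```

Request:
apply_moves --deltas '[{"grip":0,"xyz":[2,-0.5,50],"twist":[0,0,-0.03]},{"grip":0,"xyz":[2,-0.5,95],"twist":[0,0,-0.03]},{"grip":0,"xyz":[2,-0.5,140],"twist":[0,0,-0.03]},{"grip":0,"xyz":[2,-0.5,140],"twist":[0,0,-0.03]},{"grip":150,"xyz":[2,-0.5,140],"twist":[0,0,-0.03]},{"grip":255,"xyz":[2,-0.5,140],"twist":[0,0,-0.03]},{"grip":255,"xyz":[2,-0.5,140],"twist":[0,0,-0.03]},{"grip":255,"xyz":[2,-0.5,140],"twist":[0,0,-0.03]}]' --grip_force 50

```text
time: 4.05
ee_pos: [0.3717, -0.2793, 0.1091]
ee_rot: [179.9, 0.0, 42.6]
wrist_force: [-0.1, -1.6, -0.4]
finger_gap: 0.0574
finger_force: 0.0
```

Request:
apply_moves --deltas '[{"grip":255,"xyz":[0,0,0],"twist":[0,0,0]},{"grip":255,"xyz":[0,0,0],"twist":[0,0,0]},{"grip":255,"xyz":[0,0,0],"twist":[0,0,0]}]'

```text
time: 4.42
ee_pos: [0.3714, -0.2789, 0.1082]
ee_rot: [-180.0, 0.0, 42.6]
wrist_force: [-0.4, -0.1, -0.4]
finger_gap: 0.0278
finger_force: 0.0
```

Request:
apply_moves --deltas '[{"grip":255,"xyz":[0,0,0],"twist":[0,0,0]},{"grip":255,"xyz":[0,0,0],"twist":[0,0,0]},{"grip":255,"xyz":[0,0,0],"twist":[0,0,0]},{"grip":255,"xyz":[0,0,0],"twist":[0,0,0]}]'

```text
time: 4.92
ee_pos: [0.3714, -0.2788, 0.1082]
ee_rot: [-180.0, 0.0, 42.6]
wrist_force: [-0.0, -0.6, -1.1]
finger_gap: 0.0257
finger_force: 49.9
```

Request:
apply_moves --deltas '[{"grip":255,"xyz":[0,0,0],"twist":[0,0,0]},{"grip":255,"xyz":[0,0,-30],"twist":[0,0,0]},{"grip":255,"xyz":[0,0,-70],"twist":[0,0,0]},{"grip":255,"xyz":[0,0,-120],"twist":[0,0,0]},{"grip":255,"xyz":[0,0,-160],"twist":[0,0,0]},{"grip":255,"xyz":[0,0,-160],"twist":[0,0,0]},{"grip":255,"xyz":[0,0,-160],"twist":[0,0,0]}]'

```text
time: 5.8
ee_pos: [0.3708, -0.278, 0.2657]
ee_rot: [-179.7, 0.0, 42.6]
wrist_force: [-0.8, -0.3, -3.1]
finger_gap: 0.0257
finger_force: 49.9
```

Run:
```python
from h import *
import pickle
c=eyes.get_calibration("wrist");w=eyes.camera("wrist")
pickle.dump((w,c),open("w4.pkl","wb"))
s=status.observe();print(s["ee_pos"],s["ee_rot"],s["finger_gap"],s["finger_force"],s["wrist_force"])
R=Ro.from_euler('xyz',s["ee_rot"],degrees=True)
for k in (0,.061,.103): print(proj(c,s["ee_pos"]+R.apply([0,0,k]),True))
save(cv2.resize(w[150:400,140:420],None,fx=2.4,fy=2.4),"pics/w4.png")
ax=Ro.from_euler('z',11.4,degrees=True).apply([-np.sin(.55),0,np.cos(.55)])
boss=np.array([.5621,.1335,.0820]);head=boss+ax*.0455;print("head",head,ax)
R=axisR(11.4,np.degrees(.55),79.5)
go(head+ax*(.103+.06),R,s); print((head+ax*.163))
```

```text
[ 0.37060697 -0.27781192  0.26522048] [-1.79678688e+02  1.17245606e-02  4.26404859e+01] 0.025678754968066084 49.85439598560333 [ 1.4383155  -0.40169762 -3.6124645 ]
[278.3925429  248.46322848]
[278.43177516 220.43335215]
[278.45070474 207.69183704]
head [0.53878693 0.12879926 0.12078987] [-0.51237522 -0.10331297  0.85252452]
xyz [ 326.3 -229.3    6.7] twist [-0.4713  0.3197 -0.8215]
[0.45526977 0.11195925 0.25975136]
```

View pics/w4.png

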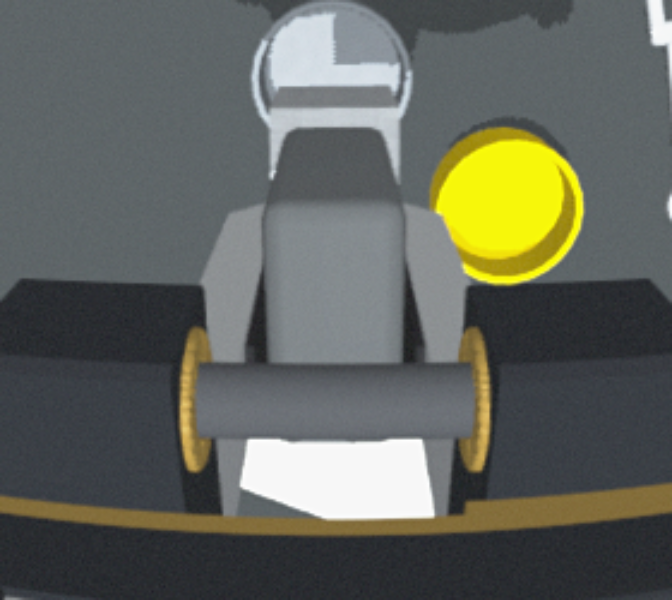

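The driver is held. The socket's edges are at crop x 270 and 400, its near shoulder edge is at y 107 and its mouth edge at y 87.

Run:
```python
from h import *
import pickle
w,c=pickle.load(open("w4.pkl","rb"));s=status.observe();R=Ro.from_euler('xyz',s["ee_rot"],degrees=True)
f=lambda x,y:(140+x/2.4,150+y/2.4)
for p,k in [((270,108),.061),((400,108),.061),((335,87),.103),((273,87),.103),((399,87),.103)]:
    X=plane(c,f(*p),s["ee_pos"][2]-k,True);print(p,np.round(1000*R.inv().apply(X-s["ee_pos"]),1))
```

```text
(270, 108) [ 19.9 -19.6  61.1]
(400, 108) [20.  21.4 60.9]
(335, 87) [ 19.4   1.  103. ]
(273, 87) [ 19.5 -21.8 103.1]
(399, 87) [ 19.5  24.6 102.9]
```

Request:
apply_moves --deltas '[{"grip":255,"xyz":[326,-229,7],"twist":[-0.471,0.32,-0.8215]},{"grip":255,"xyz":[326,-229,7],"twist":[-0.471,0.32,-0.8215]},{"grip":255,"xyz":[326,-229,7],"twist":[-0.471,0.32,-0.8215]},{"grip":255,"xyz":[326,-229,7],"twist":[-0.471,0.32,-0.8215]},{"grip":255,"xyz":[326,-229,7],"twist":[-0.471,0.32,-0.8215]},{"grip":255,"xyz":[326,-229,7],"twist":[-0.471,0.32,-0.8215]},{"grip":255,"xyz":[326,-229,7],"twist":[-0.471,0.32,-0.8215]},{"grip":255,"xyz":[326,-229,7],"twist":[-0.471,0.32,-0.8215]}]'

```text
time: 6.85
ee_pos: [0.4545, 0.1122, 0.2577]
ee_rot: [149.1, -5.3, 92.7]
wrist_force: [0.0, -0.3, -3.2]
finger_gap: 0.0259
finger_force: 49.9
```

Request:
apply_moves --deltas '[{"grip":255,"xyz":[0,0,0],"twist":[0,0,0]},{"grip":255,"xyz":[0,0,0],"twist":[0,0,0]},{"grip":255,"xyz":[0,0,0],"twist":[0,0,0]}]'

```text
time: 7.22
ee_pos: [0.4563, 0.1094, 0.2612]
ee_rot: [148.8, -5.2, 92.3]
wrist_force: [-0.5, 0.4, -3.3]
finger_gap: 0.0258
finger_force: 49.9
```

```bash
cat >> h.py <<'E'
AX=Ro.from_euler('z',11.4,degrees=True).apply([-np.sin(.55),0,np.cos(.55)])
HEAD=np.array([.5621,.1335,.0820])+AX*.0455
def at(d,psi): return HEAD+AX*(.103+d),axisR(11.4,np.degrees(.55),psi)   # mouth d above screw_head
E
python3 - <<'E'
from h import *
import pickle
c=eyes.get_calibration("wrist");w=eyes.camera("wrist");b=eyes.camera("top");a=eyes.camera("scene")
pickle.dump((w,c),open("w5.pkl","wb"))
s=status.observe();print(s["time"],s["ee_pos"],s["ee_rot"],s["joint_positions"],s["wrist_force"],s["wrist_torque"])
go(*at(.06,79.5),s)
print(proj(c,HEAD,True))
R=Ro.from_euler('xyz',s["ee_rot"],degrees=True); print("axis now",-R.as_matrix()[:,2])
q=cv2.resize(w[100:260,180:380],None,fx=2.5,fy=2.5,interpolation=cv2.INTER_CUBIC)
e=cv2.resize(a[150:250,285:385],(300,300),interpolation=cv2.INTER_CUBIC);g=cv2.resize(b[160:260,160:260],(300,300),interpolation=cv2.INTER_CUBIC)
q=np.pad(q,((0,200),(0,0),(0,0)));save(np.hstack([q,np.vstack([e,g])]),"pics/w5.png")
E
```

```text
7.375 [0.45631378 0.10981836 0.26132221] [148.74078742  -5.24750508  92.38357325] [ -5.72143982 -38.45341138 132.13128901  10.43849647  56.2014616
 -10.11716324] [ 0.37204844  0.02982567 -2.78317608] [-0.17041617  0.62876781 -0.01317494]
xyz [ 2.  -1.7  1. ] twist [0.0031 0.0036 0.0014]
[276.92566743 191.62478822]
axis now [-0.51521026 -0.09969456  0.85124578]
```

View pics/w5.png

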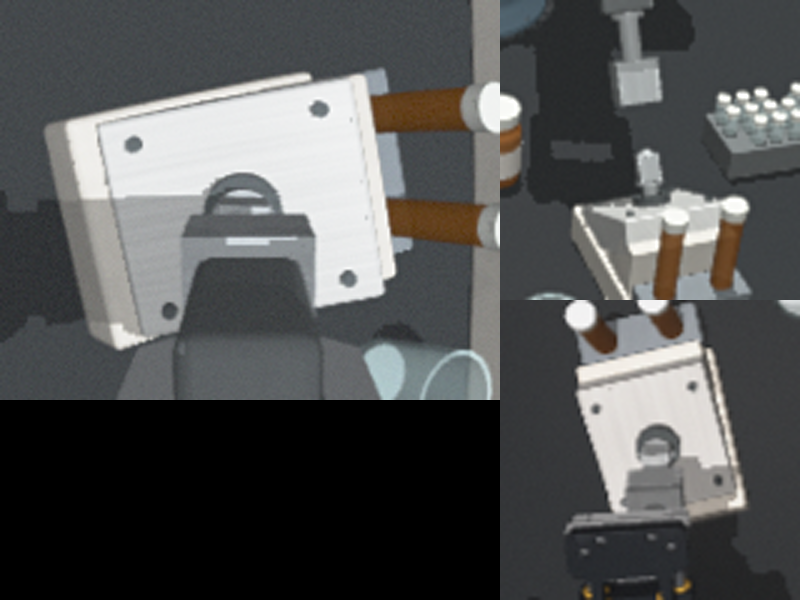

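The wrist view shows the socket at crop x 183 to 315 and the four bolts centred at crop (242,210), which is pixel (276.8,184.2). The visible head edge is parallel to the socket edge. I'll check this against the model.

Run:
```python
from h import *
import pickle
w,c=pickle.load(open("w5.pkl","rb"));s=status.observe();R=Ro.from_euler('xyz',s["ee_rot"],degrees=True)
B=HEAD-AX*.0455
print("pred boss",proj(c,B,True))
f=lambda x,y:(180+x/2.5,100+y/2.5)
q=[]
for p in [(133,145),(319,108),(348,278),(169,311)]:
    o,d=ray(c,f(*p),True);q.append(o+d*((B-o)@AX)/(d@AX))
q=np.array(q);print(q.mean(0));v=q[1]-q[0]+q[2]-q[3];print("az",np.degrees(np.arctan2(v[1],v[0])))
print("shift in tool mm",1000*R.inv().apply(q.mean(0)-B))
# socket near-shoulder corners and mouth
z=R.as_matrix()[:,2]
for p,k in [((183,236),.061),((315,237),.061),((192,215),.103),((312,215),.103)]:
    o,d=ray(c,f(*p),True);P=s["ee_pos"]+k*z;X=o+d*((P-o)@z)/(d@z);print(np.round(1000*R.inv().apply(X-s["ee_pos"]),1))
```

```text
pred boss [277.0401925  184.51759228]
[0.56191943 0.13326667 0.0818632 ]
az 12.001837692881601
shift in tool mm [-2.37188748e-01 -2.22503031e-01  1.57436384e-04]
[ 20.  -19.5  61. ]
[19.7 20.4 61. ]
[ 19.2 -19.6 103. ]
[ 19.2  22.7 103. ]
```

Request:
apply_moves --deltas '[{"grip":255,"xyz":[2.7,-2.8,1],"twist":[0.003,0.0035,0.0015]},{"grip":255,"xyz":[2.7,-2.8,15],"twist":[0.003,0.0035,0.0015]},{"grip":255,"xyz":[2.7,-2.8,30],"twist":[0.003,0.0035,0.0015]},{"grip":255,"xyz":[2.7,-2.8,45],"twist":[0.003,0.0035,0.0015]},{"grip":255,"xyz":[2.7,-2.8,48],"twist":[0.003,0.0035,0.0015]},{"grip":255,"xyz":[2.7,-2.8,48],"twist":[0.003,0.0035,0.0015]},{"grip":255,"xyz":[2.7,-2.8,48],"twist":[0.003,0.0035,0.0015]},{"grip":255,"xyz":[2.7,-2.8,48],"twist":[0.003,0.0035,0.0015]}]'

```text
time: 8.38
ee_pos: [0.4786, 0.1179, 0.2199]
ee_rot: [148.8, -5.5, 92.5]
wrist_force: [0.4, -0.3, -3.9]
finger_gap: 0.0259
finger_force: 49.9
```

Run:
```python
from h import *
import pickle
c=eyes.get_calibration("wrist");w=eyes.camera("wrist");b=eyes.camera("top");a=eyes.camera("scene")
s=status.observe();print(s["time"],s["joint_positions"],s["wrist_force"],s["wrist_torque"])
p,R=at(.013,79.5);go(p,R,s)
q=cv2.resize(w[100:260,180:380],None,fx=2.5,fy=2.5,interpolation=cv2.INTER_CUBIC)
e=cv2.resize(a[170:230,305:365],(300,300),interpolation=cv2.INTER_CUBIC);g=cv2.resize(b[180:240,180:240],(300,300),interpolation=cv2.INTER_CUBIC)
q=np.pad(q,((0,200),(0,0),(0,0)));save(np.hstack([q,np.vstack([e,g])]),"pics/w6.png")
```

```text
8.525 [ -4.11323931 -31.25795616 132.32760626  10.736485    48.83198777
  -9.97178901] [-0.05940271  0.23915546 -3.56187655] [-0.19401997  0.64815753  0.01246296]
xyz [-1.1  0.8  0.2] twist [ 0.0005 -0.0004  0.0008]
```

View pics/w6.png

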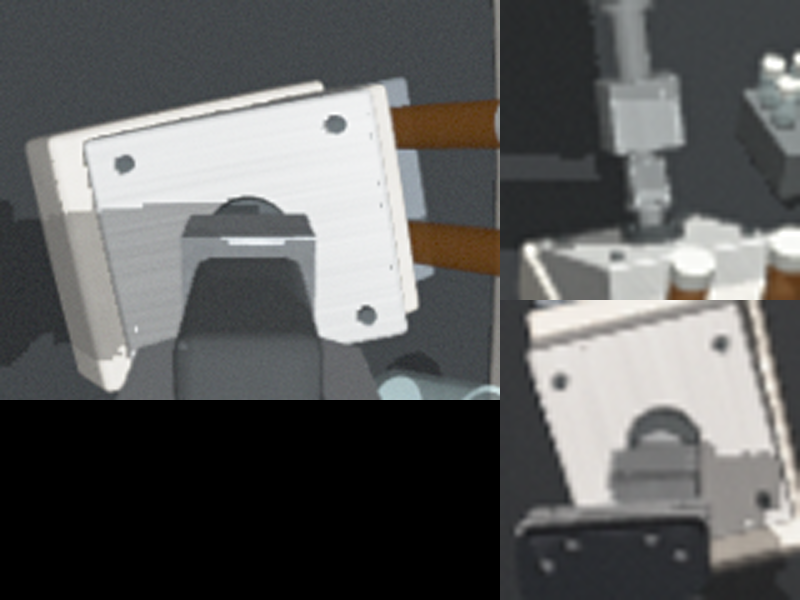

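The scene crop shows the shaft (632), socket (643) and head (650) in one line, with the head just below the mouth. I'll insert gently.

Request:
apply_moves --deltas '[{"grip":255,"xyz":[0,0,6],"twist":[0,0,0]},{"grip":255,"xyz":[0,0,12],"twist":[0,0,0]},{"grip":255,"xyz":[0,0,18],"twist":[0,0,0]},{"grip":255,"xyz":[0,0,22],"twist":[0,0,0]},{"grip":255,"xyz":[0,0,22],"twist":[0,0,0]},{"grip":255,"xyz":[0,0,22],"twist":[0,0,0]}]'

```text
time: 9.28
ee_pos: [0.4897, 0.1202, 0.2005]
ee_rot: [148.9, -5.5, 92.5]
wrist_force: [0.5, 0.8, -4.2]
finger_gap: 0.0256
finger_force: 49.9
```

Run:
```python
from h import *
s=status.observe();R=Ro.from_euler('xyz',s["ee_rot"],degrees=True)
print(s["time"],"F tool",R.inv().apply(s["wrist_force"]),s["wrist_torque"])
go(*at(-.026,79.5),s)
```

```text
9.275 F tool [ 0.33242537 -1.8033145   3.92718951] [-0.17586858  0.63836103 -0.00078424]
xyz [-1.1  1.  17. ] twist [-0.0001 -0.0005  0.0008]
```

Request:
apply_moves --deltas '[{"grip":255,"xyz":[0,0,4],"twist":[0,0,0]},{"grip":255,"xyz":[0,0,8],"twist":[0,0,0]},{"grip":255,"xyz":[0,0,11],"twist":[0,0,0]},{"grip":255,"xyz":[0,0,13],"twist":[0,0,0]},{"grip":255,"xyz":[0,0,13],"twist":[0,0,0]},{"grip":255,"xyz":[0,0,13],"twist":[0,0,0]}]'

```text
time: 10.02
ee_pos: [0.4964, 0.1216, 0.191]
ee_rot: [148.9, -5.4, 92.5]
wrist_force: [-14.9, -4.1, 10.4]
finger_gap: 0.0258
finger_force: 49.9
```

Run:
```python
from h import *
s=status.observe();R=Ro.from_euler('xyz',s["ee_rot"],degrees=True)
print(s["time"],"F tool",R.inv().apply(s["wrist_force"]),R.inv().apply(s["wrist_torque"]))
go(*at(-.026,79.5),s)
```

```text
10.025 F tool [ -2.41812241  -7.43171477 -16.9303224 ] [ 2.04073821 -0.44057188  0.01728807]
xyz [-1.3  0.2  5.3] twist [-0.0007 -0.0005  0.0021]
```

Run:
```python
from h import *
import pickle
w1,c1=pickle.load(open("w1.pkl","rb"));w2,c2=pickle.load(open("w2.pkl","rb"));ca,cb,_=pickle.load(open("c0.pkl","rb"))
f2=lambda x,y:(178+x/4,82+y/4); f1=lambda x,y:(298+x/3.6,146+y/3.6)
B=HEAD-AX*.0455
for h in (0,.005,.01,.015,.02): 
    p=proj(c1,B+AX*h,True);q=proj(c2,B+AX*h,True);print(h,(p-[298,146])*3.6,(q-[178,82])*4)
for h in (.04,.045,.05,.055,.06):
    p=proj(c1,B+AX*h,True);q=proj(c2,B+AX*h,True);print(h,(p-[298,146])*3.6,(q-[178,82])*4,proj(ca,B+AX*h),proj(cb,B+AX*h))
c=eyes.get_calibration("wrist");w=eyes.camera("wrist");b=eyes.camera("top");a=eyes.camera("scene")
import pickle;pickle.dump((w,c,a,b),open("w7.pkl","wb"))
```

```text
0 [373.82495426 272.51874305] [370.40618308 284.68999944]
0.005 [371.38549321 275.84259363] [369.98752386 285.94183779]
0.01 [368.88974289 279.23769477] [369.55767855 287.22735449]
0.015 [366.33580347 282.7062727 ] [369.11619375 288.54792425]
0.02 [363.72169202 286.25064307] [368.66259127 289.90499745]
0.04 [352.62070374 301.23573789] [366.71647317 295.73028925] [332.55110167 205.28682482] [211.72274767 213.91018195]
0.045 [349.67275536 305.19724762] [366.19411358 297.29467948] [332.36168186 203.66757432] [211.64328714 214.69836065]
0.05 [346.65072576 309.25057776] [365.65613986 298.90619374] [332.1720472  202.04648724] [211.56305716 215.49417166]
0.055 [343.55191074 313.39880328] [365.10184323 300.56698809] [331.98219734 200.42356045] [211.48204649 216.2977264 ]
0.06 [340.37347926 317.64512991] [364.53047149 302.27935182] [331.7921319  198.79879084] [211.40024368 217.10913845]
```

Request:
apply_moves --deltas '[{"grip":255,"xyz":[0,0,1],"twist":[0,0,0]},{"grip":255,"xyz":[0,0,1.5],"twist":[0,0,0]},{"grip":255,"xyz":[0,0,1.5],"twist":[0,0,0]},{"grip":255,"xyz":[0,0,1.5],"twist":[0,0,0]}]' --grip_force 60

```text
time: 10.68
ee_pos: [0.497, 0.1217, 0.1906]
ee_rot: [149.0, -5.4, 92.6]
wrist_force: [-25.9, -5.6, 21.0]
finger_gap: 0.0258
finger_force: 60.0
```

```bash
cat > st.py <<'E'
from h import *
s=status.observe();R=Ro.from_euler('xyz',s["ee_rot"],degrees=True)
L=axisR(11.4,np.degrees(.55),0)
d=(L*Ro.from_euler('x',180,degrees=True)).inv()  # local axes
T=L.inv()*R
print("t",s["time"],"q",np.round(s["joint_positions"],1),"Ftool",np.round(R.inv().apply(s["wrist_force"]),1),"Mtool",np.round(R.inv().apply(s["wrist_torque"]),3))
print("depth mouth(mm)",round(1000*((s["ee_pos"]-HEAD)@AX-.103),1),"lateral(inlet x-slope,y)",np.round(1000*(L*Ro.from_euler('x',180,degrees=True)).inv().apply(s["ee_pos"]-HEAD)[:2],1))
x=(L*Ro.from_euler('x',180,degrees=True)).inv().apply(R.as_matrix()[:,0]);print("psi",np.degrees(np.arctan2(x[1],x[0])),"tilt err deg",np.degrees(np.arccos(min(1,-R.as_matrix()[:,2]@AX))))
E
python3 st.py
```

```text
t 10.675 q [ -3.3 -25.3 131.6  11.1  43.6 -10.3] Ftool [ -2.4 -11.5 -31.7] Mtool [ 3.236 -0.744  0.13 ]
depth mouth(mm) -21.3 lateral(inlet x-slope,y) [0.4 1.3]
psi 79.67282599485611 tilt err deg 0.10201951162176294
```

Request:
apply_moves --deltas '[{"grip":255,"xyz":[0,-0.5,-1],"twist":[0,0,0.06]},{"grip":255,"xyz":[0,-0.5,-0.5],"twist":[0,0,0.13]},{"grip":255,"xyz":[0,-0.4,0.2],"twist":[0,0,0.2]},{"grip":255,"xyz":[0.1,-0.3,0.8],"twist":[0,0,0.27]},{"grip":255,"xyz":[0.1,-0.3,1.4],"twist":[0,0,0.34]},{"grip":255,"xyz":[0.2,-0.2,2],"twist":[0,0,0.4]},{"grip":255,"xyz":[0.2,-0.2,2],"twist":[0,0,0.4]}]'

```text
time: 11.55
ee_pos: [0.4983, 0.1221, 0.1883]
ee_rot: [152.9, -16.7, 72.2]
wrist_force: [-15.0, -3.6, 11.2]
finger_gap: 0.0258
finger_force: 59.9
```

```bash
python3 st.py
```

```text
t 11.55 q [ -3.2 -24.9 131.6  11.1  43.1  12.6] Ftool [ -4.5  -5.8 -17.6] Mtool [ 1.654 -1.328  0.024]
depth mouth(mm) -24.0 lateral(inlet x-slope,y) [0.3 1.4]
psi 56.70119957820423 tilt err deg 0.01524962797523187
```

Request:
apply_moves --deltas '[{"grip":255,"xyz":[0,0,0.5],"twist":[0,0,0.07]},{"grip":255,"xyz":[0,0,1.1],"twist":[0,0,0.14]},{"grip":255,"xyz":[0,0,1.7],"twist":[0,0,0.21]},{"grip":255,"xyz":[0,0,2.3],"twist":[0,0,0.28]},{"grip":255,"xyz":[0,0,2.9],"twist":[0,0,0.35]},{"grip":255,"xyz":[0,0,3.4],"twist":[0,0,0.42]},{"grip":255,"xyz":[0,0,3.4],"twist":[0,0,0.42]}]'

```text
time: 12.42
ee_pos: [0.5002, 0.1223, 0.1853]
ee_rot: [161.7, -26.1, 48.3]
wrist_force: [-13.3, -2.7, 12.0]
finger_gap: 0.0258
finger_force: 59.9
```

```bash
python3 st.py
```

```text
t 12.425 q [ -3.1 -24.3 131.5  11.2  42.5  36.6] Ftool [ -4.4  -2.8 -17.3] Mtool [ 0.898 -1.751 -0.   ]
depth mouth(mm) -27.5 lateral(inlet x-slope,y) [0.4 1.3]
psi 32.63127388712004 tilt err deg 0.026367517361562304
```

Request:
apply_moves --deltas '[{"grip":255,"xyz":[0,0,0.6],"twist":[0,0,0.07]},{"grip":255,"xyz":[0,0,1.2],"twist":[0,0,0.14]},{"grip":255,"xyz":[0,0,1.8],"twist":[0,0,0.21]},{"grip":255,"xyz":[0,0,2.4],"twist":[0,0,0.28]},{"grip":255,"xyz":[0,0,3.0],"twist":[0,0,0.35]},{"grip":255,"xyz":[0,0,3.4],"twist":[0,0,0.4]},{"grip":255,"xyz":[0,0,3.4],"twist":[0,0,0.4]}]'

```text
time: 13.3
ee_pos: [0.5022, 0.1227, 0.1832]
ee_rot: [174.0, -31.1, 22.8]
wrist_force: [-17.2, -3.9, 14.2]
finger_gap: 0.0257
finger_force: 59.9
```

```bash
python3 st.py
```

```text
t 13.3 q [ -3.  -23.7 131.4  11.2  42.1  59.5] Ftool [ -7.6  -0.9 -21.3] Mtool [ 0.217 -2.206 -0.055]
depth mouth(mm) -30.4 lateral(inlet x-slope,y) [1.1 1.2]
psi 9.748376104027878 tilt err deg 0.07437780225203033
```

Request:
apply_moves --deltas '[{"grip":255,"xyz":[-0.4,0,0.3],"twist":[0,0,0.05]},{"grip":255,"xyz":[-0.4,0,0.5],"twist":[0,0,0.1]},{"grip":255,"xyz":[-0.4,0,0.7],"twist":[0,0,0.14]},{"grip":255,"xyz":[-0.4,0,0.7],"twist":[0,0,0.14]},{"grip":255,"xyz":[-0.4,0,0.7],"twist":[0,0,0.14]}]'

```text
time: 13.92
ee_pos: [0.5022, 0.1221, 0.1828]
ee_rot: [178.8, -31.5, 13.6]
wrist_force: [-22.4, -7.3, 20.3]
finger_gap: 0.0261
finger_force: 60.0
```

```bash
python3 st.py
```

```text
t 13.925 q [ -3.1 -23.7 131.4  11.1  42.1  67.4] Ftool [ -9.4   2.5 -29.6] Mtool [-0.607 -2.967 -0.175]
depth mouth(mm) -30.6 lateral(inlet x-slope,y) [0.7 0.7]
psi 1.8548879051901357 tilt err deg 0.07956976209017971
```

Request:
apply_moves --deltas '[{"grip":255,"xyz":[-0.3,0,-0.5],"twist":[0,0,0.05]},{"grip":255,"xyz":[-0.3,0,-0.5],"twist":[0,0,0.1]},{"grip":255,"xyz":[-0.3,0,-0.5],"twist":[0,0,0.1]}]'

```text
time: 14.3
ee_pos: [0.5016, 0.1223, 0.1826]
ee_rot: [-177.7, -31.5, 6.9]
wrist_force: [-18.0, -4.3, 16.2]
finger_gap: 0.0261
finger_force: 60.1
```

```bash
python3 st.py; python3 -c "
from h import *
print(status.observe()['finger_gap'])
w,c=cam('wrist');import pickle;pickle.dump((w,c),open('w8.pkl','wb'))"
```

```text
t 14.3 q [ -3.1 -23.8 131.5  11.2  42.1  73.1] Ftool [ -7.2   1.2 -23.5] Mtool [-0.393 -2.393 -0.617]
depth mouth(mm) -30.6 lateral(inlet x-slope,y) [0.1 1. ]
psi -3.8265427459495696 tilt err deg 0.060744359468141065
0.02607397349784997
```

Request:
apply_moves --deltas '[{"grip":255,"xyz":[0,0,-0.5],"twist":[0,0,-0.05]},{"grip":255,"xyz":[0,0,-1],"twist":[0,0,-0.1]},{"grip":255,"xyz":[0,0,-1],"twist":[0,0,-0.1]}]'

```text
time: 14.72
ee_pos: [0.5012, 0.1223, 0.1828]
ee_rot: [178.9, -31.6, 13.4]
wrist_force: [-10.9, -3.5, 9.7]
finger_gap: 0.0262
finger_force: 59.9
```

```bash
python3 st.py
```

```text
t 14.725 q [ -3.1 -23.9 131.6  11.3  42.1  67.5] Ftool [ -4.7   1.1 -14.2] Mtool [-0.342 -1.599 -0.031]
depth mouth(mm) -30.2 lateral(inlet x-slope,y) [-0.1  1. ]
psi 1.720003119309205 tilt err deg 0.09196744199956969
```

Torque is released, so I'll withdraw along the axis.

Request:
apply_moves --deltas '[{"grip":255,"xyz":[0,0,-4],"twist":[0,0,0]},{"grip":255,"xyz":[0,0,-10],"twist":[0,0,0]},{"grip":255,"xyz":[0,0,-18],"twist":[0,0,0]},{"grip":255,"xyz":[0,0,-28],"twist":[0,0,0]},{"grip":255,"xyz":[0,0,-45],"twist":[0,0,0]},{"grip":255,"xyz":[0,0,-75],"twist":[0,0,0]},{"grip":255,"xyz":[0,0,-100],"twist":[0,0,0]},{"grip":255,"xyz":[0,0,-100],"twist":[0,0,0]}]'

```text
time: 15.72
ee_pos: [0.4495, 0.112, 0.2682]
ee_rot: [178.9, -31.7, 13.3]
wrist_force: [0.9, -1.0, -3.6]
finger_gap: 0.0257
finger_force: 59.9
```

Run:
```python
from h import *
import pickle
w,c=cam("wrist");b,cb=cam("top");a,ca=cam("scene");pickle.dump((w,c,a,b),open("w9.pkl","wb"))
s=status.observe();print(s["time"],s["ee_pos"],s["ee_rot"],s["wrist_force"],s["finger_gap"])
q=cv2.resize(w[80:280,160:400],(500,417),interpolation=cv2.INTER_CUBIC)
e=cv2.resize(a[170:250,230:365],(300,178),interpolation=cv2.INTER_CUBIC);g=cv2.resize(b[160:245,180:335],(300,165),interpolation=cv2.INTER_CUBIC)
o=np.zeros((417,800,3),np.uint8);o[:,:500]=q;o[:178,500:]=e;o[180:345,500:]=g;save(o,"pics/w9.png")
go((.3712,-.278,.27),[180,0,42.7],s)
print("yaw alt",[ (s["joint_positions"])])
```

```text
15.875 [0.44870104 0.11223426 0.26451812] [179.08523255 -31.35925164  13.28373056] [-0.61182586 -0.63096086 -3.99761118] 0.02549469398503197
xyz [-138.1  363.4  -84.8] twist [ 0.1557 -0.5312 -0.5048]
yaw alt [array([ -5.60876391, -39.82926216, 132.46356586,  10.46907471,
        57.57533186,  68.09317948])]
```

View pics/w9.png

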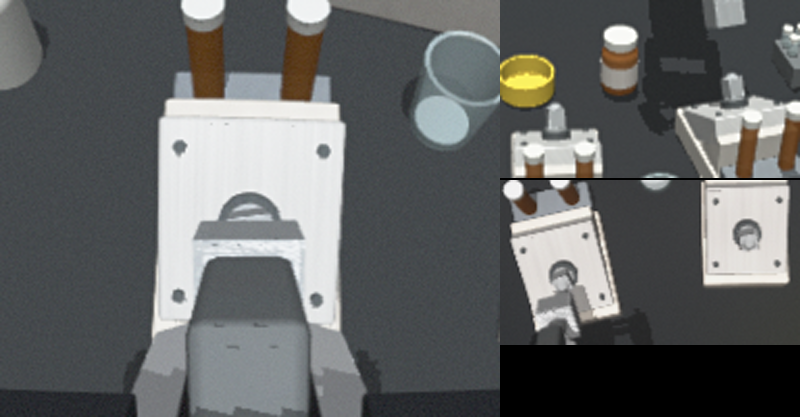

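The proud screw has sunk: its head now stands at the same height as the other inlet's, and the flange meets the boss. The driver is clear of the inlet, so I'll return it to the pot.

Request:
apply_moves --deltas '[{"grip":255,"xyz":[-138,363,-85],"twist":[0.156,-0.531,-0.505]},{"grip":255,"xyz":[-138,363,-85],"twist":[0.156,-0.531,-0.505]},{"grip":255,"xyz":[-138,363,-85],"twist":[0.156,-0.531,-0.505]},{"grip":255,"xyz":[-138,363,-85],"twist":[0.156,-0.531,-0.505]},{"grip":255,"xyz":[-138,363,-85],"twist":[0.156,-0.531,-0.505]},{"grip":255,"xyz":[-138,363,-85],"twist":[0.156,-0.531,-0.505]},{"grip":255,"xyz":[-138,363,-85],"twist":[0.156,-0.531,-0.505]},{"grip":255,"xyz":[-138,363,-85],"twist":[0.156,-0.531,-0.505]}]'

```text
time: 16.88
ee_pos: [0.3712, -0.2792, 0.2699]
ee_rot: [-180.0, -0.1, 42.5]
wrist_force: [-0.1, 1.0, -3.4]
finger_gap: 0.0258
finger_force: 59.9
```

Request:
apply_moves --deltas '[{"grip":255,"xyz":[0,0,0],"twist":[0,0,0]},{"grip":255,"xyz":[0,0,0],"twist":[0,0,0]},{"grip":255,"xyz":[0,0,0],"twist":[0,0,0]}]'

```text
time: 17.25
ee_pos: [0.372, -0.2769, 0.2716]
ee_rot: [179.9, -0.1, 42.8]
wrist_force: [-0.0, 0.4, -3.6]
finger_gap: 0.0254
finger_force: 59.9
```

Run:
```python
from h import *
s=status.observe();print(s["time"],s["ee_pos"],s["ee_rot"],s["wrist_force"])
go((.3711,-.2775,.112),[180,0,42.7],s)
```

```text
17.25 [ 0.37196499 -0.27691592  0.27163398] [ 1.79889267e+02 -1.19564223e-01  4.27986411e+01] [-0.02974844  0.41586597 -3.62096123]
xyz [ -1.4  -0.5 159.6] twist [ 0.0019 -0.0021  0.0017]
```

Request:
apply_moves --deltas '[{"grip":255,"xyz":[-1,-0.5,40],"twist":[0,0,0]},{"grip":255,"xyz":[-1,-0.5,80],"twist":[0,0,0]},{"grip":255,"xyz":[-1,-0.5,120],"twist":[0,0,0]},{"grip":255,"xyz":[-1,-0.5,145],"twist":[0,0,0]},{"grip":255,"xyz":[-1,-0.5,155],"twist":[0,0,0]},{"grip":255,"xyz":[-1,-0.5,160],"twist":[0,0,0]},{"grip":255,"xyz":[-1,-0.5,160],"twist":[0,0,0]},{"grip":255,"xyz":[-1,-0.5,160],"twist":[0,0,0]}]'

```text
time: 18.25
ee_pos: [0.3715, -0.2786, 0.1128]
ee_rot: [179.8, -0.1, 42.7]
wrist_force: [-0.0, -0.7, -3.5]
finger_gap: 0.0258
finger_force: 59.9
```

Request:
apply_moves --deltas '[{"grip":255,"xyz":[0,0,1.5],"twist":[0,0,0]},{"grip":255,"xyz":[0,0,3],"twist":[0,0,0]},{"grip":255,"xyz":[0,0,3],"twist":[0,0,0]},{"grip":255,"xyz":[0,0,3],"twist":[0,0,0]}]'

```text
time: 18.75
ee_pos: [0.371, -0.278, 0.1086]
ee_rot: [179.9, -0.1, 42.7]
wrist_force: [0.5, 0.4, -4.4]
finger_gap: 0.0256
finger_force: 59.9
```

Request:
apply_moves --deltas '[{"grip":255,"xyz":[0,0,1],"twist":[0,0,0]},{"grip":255,"xyz":[0,0,1],"twist":[0,0,0]},{"grip":255,"xyz":[0,0,1],"twist":[0,0,0]}]'

```text
time: 19.12
ee_pos: [0.3712, -0.2782, 0.1083]
ee_rot: [179.9, -0.1, 42.7]
wrist_force: [-1.3, 2.7, 4.3]
finger_gap: 0.0257
finger_force: 59.9
```

The driver is touching the floor of the pot, so I'll let go and rise.

Request:
apply_moves --deltas '[{"grip":230,"xyz":[0,0,0],"twist":[0,0,0]},{"grip":180,"xyz":[0,0,0],"twist":[0,0,0]},{"grip":120,"xyz":[0,0,0],"twist":[0,0,0]},{"grip":60,"xyz":[0,0,0],"twist":[0,0,0]},{"grip":0,"xyz":[0,0,0],"twist":[0,0,0]},{"grip":0,"xyz":[0,0,0],"twist":[0,0,0]},{"grip":0,"xyz":[0,0,0],"twist":[0,0,0]},{"grip":0,"xyz":[0,0,0],"twist":[0,0,0]}]'

```text
time: 20.12
ee_pos: [0.371, -0.278, 0.1076]
ee_rot: [179.9, -0.1, 42.7]
wrist_force: [-0.1, 0.7, -0.6]
finger_gap: 0.0842
finger_force: 0.0
```

Request:
apply_moves --deltas '[{"grip":0,"xyz":[0,0,0],"twist":[0,0,0]},{"grip":0,"xyz":[0,0,-15],"twist":[0,0,0]},{"grip":0,"xyz":[0,0,-40],"twist":[0,0,0]},{"grip":0,"xyz":[0,0,-80],"twist":[0,0,0]},{"grip":0,"xyz":[0,0,-120],"twist":[0,0,0]},{"grip":0,"xyz":[0,0,-140],"twist":[0,0,0]},{"grip":0,"xyz":[0,0,-140],"twist":[0,0,0]},{"grip":0,"xyz":[0,0,-140],"twist":[0,0,0]}]'

```text
time: 21.12
ee_pos: [0.3703, -0.2776, 0.2469]
ee_rot: [180.0, -0.1, 42.7]
wrist_force: [0.0, 0.8, -0.3]
finger_gap: 0.0943
finger_force: 0.0
```

Run:
```python
from h import *
import pickle
w3,c3=pickle.load(open("w3.pkl","rb"))
s=status.observe();print(s["time"],s["ee_pos"],s["finger_gap"],s["wrist_force"])
c=eyes.get_calibration("wrist");w=eyes.camera("wrist")
# compare handle-top region (bright/grey column) with first look
x=w[120:270,178:378].astype(int);y=w3[120:270,178:378].astype(int)
print("mean abs diff",np.abs(x-y).mean())
print("flow shift",cv2.phaseCorrelate(np.float32(x[50:125,75:125].mean(2)),np.float32(y[50:125,75:125].mean(2))))
```

```text
21.125 [ 0.37028401 -0.27763111  0.24692508] 0.09430160323159452 [ 0.04997316  0.79288534 -0.33367019]
mean abs diff 10.892566666666667
flow shift ((-3.065151420336388, -1.4832567611869791), 1.0325901697794597)
```

```bash
python3 -c "
from h import *
print(workorder.finish_job())"
```

```text
the job is handed in; nothing more can be done
None
```

The job is handed in at about 21 s of the 64 s allowed: I turned inlet A's proud screw to a hard stop, where the resisting torque rose to 0.6 N m, then stood the driver back upright in the grey pot and let go. I judged the socket fully seated before turning by feel, from a firm stop that came about 5 mm earlier than my height estimate for the head.

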